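# Clamp the loose pedal on the board with a quarter-turn hold-down post

### The arm

A 7-joint arm with a two-finger parallel gripper is mounted at the origin on the work surface. World frame = base frame: x ahead of the robot, y to its left, z up, the work surface at z = 0. Lengths are in m, angles in rad, forces in N, time in s.
With the tool pointing down it reaches from about 0.4 to 0.85 m from the base axis. Payload 10.4 kg.
Tool frame: the origin (TCP) lies at the centre of the arm's flange, where the gripper is bolted on; the fingertips stand 173 mm ahead of it and the grasp point (between the pads) lies 155 mm ahead of it; z points along the fingers, y is the line along which they close (so a half turn about z gives the same grasp; the last joint's range is limited). The gripper opens to 85 mm and grips with 20 to 120 N. Pads are 22 mm wide; open, the fingers measure 114 mm over their backs; the gripper's body (76 mm by 85 mm) begins 54 mm behind the grasp point. The pads swing forward as they close: fully open they stand 13 mm farther back than shut.
Start: joints at [-1.248, 0.332, -0.065, 1.46, 0.022, 1.35, -0.088], TCP at [0.212, 0.588, 0.405] pointing down, gripper open.
Joint ranges: [-2.6, 2.6], [-0.5, 2.12], [-1.47, 1.34], [0.16, 2.42], [-1.27, 4.41], [0.06, 2.06], [-2.6, 2.6]. Speed limits (rad/s): [2.22, 2.22, 2.79, 2.79, 3.14, 3.14, 3.14].

### API

Orientations are given as a unit quaternion [x, y, z, w].
In Python, from workcell import manip, viewer, finder gives the robot as it stands.
- The arm moves only by the tool arm_command, never from a script. Its argument "plan" is a list of rows, each an object with "dp": the shift along the tool's x, y, z in mm, a list of three; "spin": the turn about the tool's z in rad. A call has 1 to 5 rows; each row shifts and turns the commanded pose from where the row before left it, along the tool's axes as they then stand; what a row does not reach is not made up. A row lasts 1/10 s, in which the tool goes at most 50 mm and 8.59 degrees, less where a joint would pass 70% of its speed; a pose out of reach is approached as far as the arm can. A call is refused whole if a number of a shift passes 50 or a number of a turn 0.15, either way. A call with a gripper value outside its range is refused whole. "grip" is the closure, from -1 (fully open) to 1 (shut), set as the call begins (left out, the last holds). The fingers move at their own pace and stop on an object; "newtons" is the grip in N (left out, the last holds). Time passes only in rows, so rows that do not move let the fingers close. It gives the time, the measured TCP pose, the force, the opening and the grip force at its end, in the units of the state.
- manip.get_obs(): the state, without advancing time (a new reading comes with each control period).
- viewer.camera(name): name is "scene" or "top"; returns the picture (384x512x3 uint8, blue, green, red); there is no depth.
- viewer.camera_params(name): a dict with "vertical_fov" (degrees; the focal length in pixels is half the picture's height over the tangent of half this angle, whatever the lens; pixels are square), "cx", "cy" (the principal point, pixels), "R" (3x3) and "t" (3): a world point X has camera coordinates R X + t. Camera axes: x right, y down, z forward; pixel columns grow to the right and rows downward; lengths in m; the calibration is good to about 2 mm. A picture is of the moment at which its call begins. camera_params takes no time and is no camera call.
- manip.hand_in(): hands the job in; it is judged then, once.
Trained networks look in the newest picture that a camera, given by its name, has taken for a name from the list of things; names that differ only in an ending like _2 or _b are one class to them, and where a whole thing is asked for, a point or a joint stands for the part that bears it (a point fixed in the world has none). Each returns a list of dicts, best first, with "score" (0 to 1); they miss things now and then, are a little off and sometimes report something else, mostly with a low value. They report only what shows in the picture. A call takes as long as a camera call. They do not tell look-alikes from the thing itself.
- finder.find_in(camera, thing): "position" ([x, y, z] in m, in world coordinates, good to about 4 mm: the middle of the surface that is visible of it).
The state is a dict: "clock": time; "joint_pos": joint angles; "joint_velocities": joint speeds; "tau": joint torques, N m; "position": TCP position; "ee_rot": TCP orientation; "ft_force": force on the tool from outside, world axes, zero at the start; "torque": the same for the moment, N m; "grip_width": opening from 0.0 (shut) to 1.0 (fully open); "grasp_force": force on a finger pad.
Only numpy, scipy, OpenCV 4.12 (cv2) and the standard library are available. Lean on these libraries where they do the work, as an engineer would, in place of code of your own. Each camera call takes 0.05 s, during which the arm holds its last target. There are 200 camera calls.

### The job

Fasten the loose tremolo pedal on the pedal board: take the hold-down post out of the hardware block, drop its T-head into the board's slot beside the pedal and slide it along so that it pushes the pedal up against the sprung end stop. With the stop's spring squeezed part-way, about half, and the pedal held snugly but gently, press the post's wing down and give it a quarter turn so that the T-head locks under the lips of the slot, then let go; the pedal must stay clamped, and the other things on the bench stay where they are.

Things in the scene. Friction and masses are not known exactly. Their poses are not given: they have to be found in the camera images.
- board: Matte black pedal board, 210 (x) x 440 mm (y), fixed. Origin on the bench under its centre, z up; rail tops at z = 45 mm. A T-slot runs along its y at x = 0. Two pedals 66 mm wide (y), 118 mm deep, bodies up to z = 80 mm (knobs 92), are bolted on with centres at y = -168 and +168 mm; the loose pedal stands between them.
- slot (a point): Middle of the T-slot's mouth, level with the rail top; board axes, slot along y. The slot rail is bare aluminium, 44 mm wide; mouth 13 mm wide between lips 5 mm thick; below them a cavity 30 mm wide and 10 mm deep (its floor 15 mm below the rail top).
- slot_end (a point): Point of the slot at the edge of the fixed pedal on the +y side, rail-top level. Before it (-y) the end stop is clamped across the slot, where exactly is not measured (varies some 50 mm): bracket 62 mm wide with a rubber-faced plate to 24 mm above the rail, facing -y. The plate is sprung: gives from about 3.5 N, 1.8 N per mm, solid after 5 mm (12.5 N).
- tremolo: Loose tremolo pedal, flat box 112 (x) x 62 mm (y), 0.18 to 0.27 kg, standing across the slot on four feet. Origin under its centre at the feet's underside. Plain sides face +-y, z = 4 to 30 mm; footswitch and two knobs up to 42 mm, at x = -37 and +38 mm. It starts 9 to 72 mm short of the end stop (on its +y side); sliding it takes 1 to 2 N. The post goes on its -y side. Never squeeze it over 20 N.
- post: Hold-down post, 78 mm tall, 0.12 kg, upright in the hardware block. Origin at the centre of its T-head's underside, z up. T-head 10 (x) x 24 mm (y), 5 mm thick. Set in with head along the slot and foot on the rail, its underside is 6 mm below the rail top and it cannot turn. Locked after a quarter turn (either way), the spring draws it up under the lips, underside 10 mm below the rail top.
- wing (a point): Middle of the post's wing, 66 mm above its origin: flat grip 10 mm thick (x), 28 mm long (y, the same way as the T-head), 24 mm high (z = 54 to 78 mm), fixed to the shank (9 mm thick) and head.
- foot (a point): Centre of the underside of the post's sprung sleeve, 6 mm above the post's origin at rest. Foot with rubber bumper 36 mm in diameter, 12 mm high; barrel 20 mm thick above it. The sleeve slides up the shank as the wing is pressed: 7 N to start, 1.2 N per mm more. 4.5 mm down (12.5 N) the head is clear under the lips and can turn; at 9 mm (18 N) it meets the cavity floor. It turns freely.
- block: Light wooden hardware block, 56 mm (x) by 110 mm (y), 28 mm high, fixed; may stand to the right or left of the board. Origin under its centre. The post stands in its slotted hole at y = -20 mm, foot on the block's top, wing along the block's y; a steel jack coupler stands in the round hole at y = +36 mm.
- coupler: Steel jack coupler, 9 mm in diameter, 50 mm long, upright in the block, its top 60 mm above the bench. Bystander. Origin at its lower end.
- slide: Brass guitar slide, a tube 27 mm in diameter, 50 mm high, standing on the board's rail near x = +48, y = -112 mm. Bystander. Origin under its centre.
- tweezers: Stainless tweezers, 125 mm long (x), lying on the bench to the right of the board. Bystander. Origin under the middle.
- driver: Small screwdriver, 150 mm long (x), lying on the bench to the left of the board. Bystander. Origin under the middle.
- wax: Small amber jar with a metal lid, 52 mm in diameter, 36 mm high, on the bench. Bystander. Origin under its centre.
There are look-alikes about, which are no part of the job. Leave any blue or yellow look-alike of the tremolo alone.

How it is judged:
By the outcome, as a careful person would: the job done as asked, in the order asked, and still so for the second after the job is handed in, with the robot touching nothing.
It also fails if it takes over 64 s, if anything falls off the work surface, if the arm or the gripper's body presses on something with over 40 N, if the wrist force passes 120 N, or if a joint passes its speed limit or range.

## Working session

There is one attempt and no reset: what is moved stays moved. The work goes in short steps, Python scripts to look and compute and a tool call to move; the robot and the scene stay as the last step left them, time stands still between calls to the robot, and variables do not carry over. Pictures are saved under pics/ and viewed, at most 10 in all, crops included, and the job is handed in when it is done.

Besides the shell and the picture viewer there is one more tool, called after "Request:" as a command line: name --argument value ..., lists and objects as JSON in quotes. arm_command: Moves the arm, as the interface text tells. Its arguments: {"type":"object","properties":{"plan":{"type":"array","items":{"type":"object","properties":{"dp":{"type":"array","items":{"type":"number"}},"spin":{"type":"number"}}}},"grip":{"type":"number"},"newtons":{"type":"number"}},"required":["plan"]}

```bash
mkdir -p pics; ls
cat > h.py <<'E'
import numpy as np, cv2
from workcell import manip, viewer, finder
def proj(cam,X):
    p=viewer.camera_params(cam);f=192/np.tan(np.radians(p["vertical_fov"])/2)
    c=np.array(p["R"])@np.array(X)+np.array(p["t"]);return np.array([p["cx"]+f*c[0]/c[2],p["cy"]+f*c[1]/c[2]])
def ray(cam,u,v,z):
    p=viewer.camera_params(cam);f=192/np.tan(np.radians(p["vertical_fov"])/2)
    R=np.array(p["R"]);t=np.array(p["t"]);C=-R.T@t
    d=R.T@np.array([(u-p["cx"])/f,(v-p["cy"])/f,1]);return C+d*(z-C[2])/d[2]
E
python3 - <<'E'
from h import *
o=manip.get_obs();print(o)
for c in("scene","top"):
    im=viewer.camera(c);cv2.imwrite(f"pics/{c}0.png",cv2.resize(im,(800,600),interpolation=cv2.INTER_CUBIC))
    cv2.imwrite(f"pics/{c}0raw.png",im)
    print(viewer.camera_params(c))
    for n in("board","tremolo","post","wing","foot","block","coupler","slide","slot","slot_end","wax"):
        print(c,n,[(np.round(r["position"],3).tolist(),round(r["score"],2),proj(c,r["position"]).round().tolist()) for r in finder.find_in(c,n)[:4]])
E
```

```text
pics
{'clock': 0.0, 'joint_pos': array([-1.24758316,  0.33286129, -0.06469829,  1.46096725,  0.02160532,
        1.34992131, -0.08851567]), 'joint_velocities': array([-0.0003903 , -0.00104155, -0.00010797,  0.00011846,  0.00040548,
        0.0015056 ,  0.00083748]), 'tau': array([ 5.65003902e-04, -6.25461173e+01,  4.93400835e-02, -3.91581059e+01,
        1.61732017e-02,  1.04894087e-02, -1.56532349e-05]), 'position': array([0.21179991, 0.58786826, 0.40390999]), 'ee_rot': array([ 1.72043597e-01,  9.85089065e-01, -7.25387281e-04, -8.81925360e-05]), 'ft_force': array([ 0.05406076,  0.2178241 , -0.12396624]), 'torque': array([-0.0186743 ,  0.03152615,  0.05542945]), 'grasp_force': 0.0, 'grip_width': 0.9992240985543335}
{'vertical_fov': 44.19049547312752, 'cx': 245.82525668015288, 'cy': 193.39775761139273, 'R': array([[ 0.25983463,  0.96537224,  0.02328955],
       [ 0.53498828, -0.12383263, -0.83573502],
       [-0.80391138,  0.22961254, -0.54863884]]), 't': array([-0.13888108, -0.22707788,  1.82811881])}
scene board [([0.621, 0.022, 0.048], 0.63, [262.0, 216.0])]
scene tremolo [([0.363,
[... 955 characters left out ...]
87])}
top board [([0.573, 0.036, 0.043], 0.62, [243.0, 181.0])]
top tremolo [([0.579, 0.048, 0.077], 0.96, [240.0, 177.0]), ([0.348, -0.007, 0.024], 0.96, [254.0, 247.0]), ([0.348, -0.205, 0.027], 0.81, [311.0, 248.0]), ([0.35, 0.19, 0.032], 0.62, [196.0, 244.0])]
top post [([0.479, 0.394, 0.043], 0.55, [138.0, 205.0])]
top wing []
top foot []
top block []
top coupler []
top slide [([0.611, -0.068, 0.084], 0.43, [274.0, 169.0])]
top slot [([0.578, 0.032, 0.043], 0.93, [244.0, 179.0])]
top slot_end [([0.573, 0.027, 0.047], 0.79, [246.0, 181.0]), ([0.631, -0.417, 0.036], 0.68, [372.0, 169.0]), ([0.672, 0.32, 0.027], 0.58, [164.0, 152.0])]
top wax [([0.578, 0.035, 0.047], 0.19, [243.0, 179.0])]
```

View pics/scene0.png

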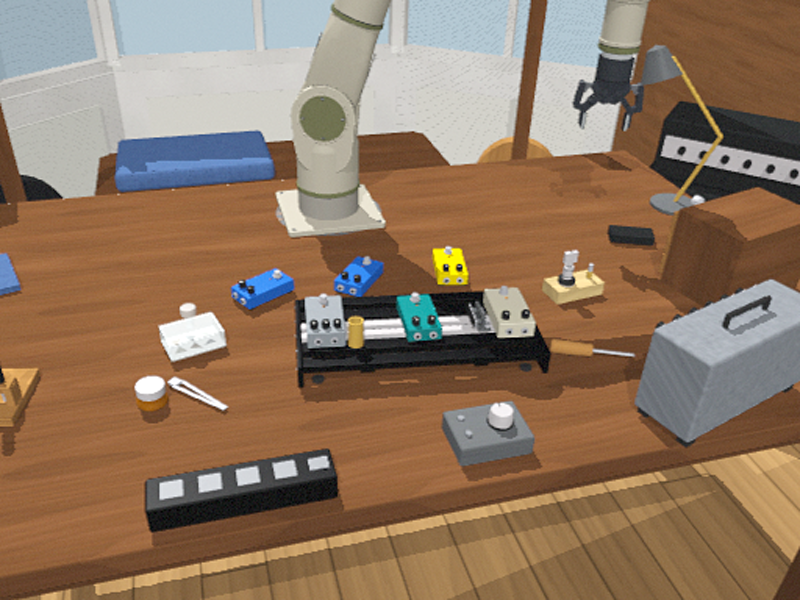

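View pics/top0.png

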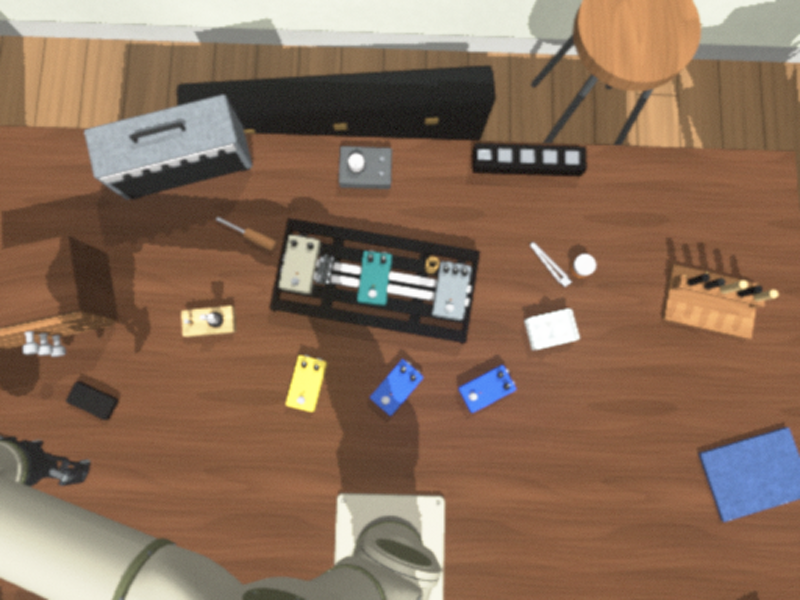

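The scene picture shows the teal tremolo on the board at (418,317), the post in the block at (570,270) and the end stop at (480,318). The top picture shows the tremolo at (375,277), the post at (212,318), the end stop at (325,270), the brass slide at (432,264) and the slot between the white rails.

Look-alikes in the top picture are blue at (397,387) and (488,388), yellow at (306,383), and a white box at (552,329). The teal pedal standing on the board across the slot is the one I want, and the post is the one in the pale wooden block at left. I'll check both in one close crop.

Run:
```python
import cv2,numpy as np
t=cv2.imread("pics/top0raw.png");s=cv2.imread("pics/scene0raw.png")
a=cv2.resize(t[135:225,110:310],(800,360),interpolation=cv2.INTER_CUBIC)
b=cv2.resize(s[155:245,185:385],(533,240),interpolation=cv2.INTER_CUBIC)
c=np.zeros((600,800,3),np.uint8);c[:360]=a;c[360:,:533]=b
cv2.imwrite("pics/crop1.png",c)
```

```text
(no output)
```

View pics/crop1.png

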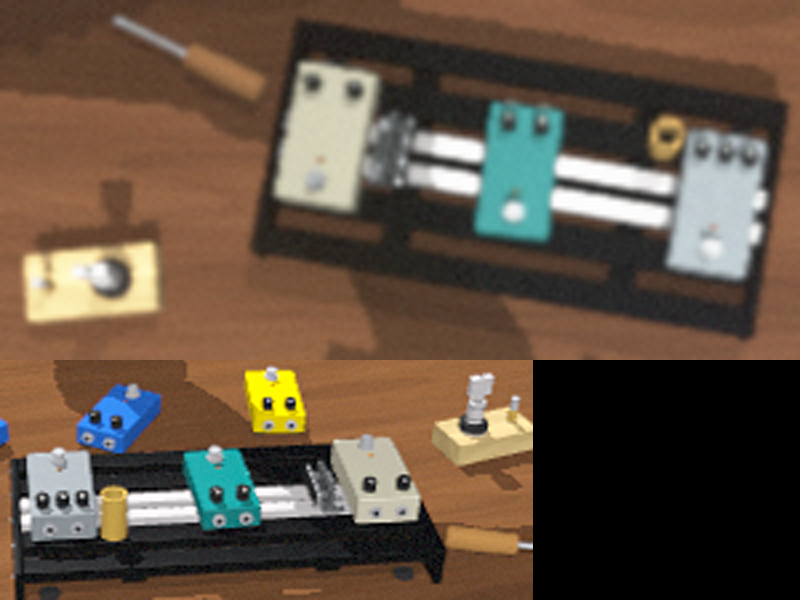

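Run:
```python
from h import *
t=cv2.imread("pics/top0raw.png").astype(float);hsv=cv2.cvtColor(t.astype(np.uint8),cv2.COLOR_BGR2HSV)
p=viewer.camera_params("top");print("cam",-np.array(p["R"]).T@np.array(p["t"]))
g=t.mean(2)
def slotfit(cols):
    P=[];Q=[]
    for u in cols:
        v0=int(round(135+(157+(4*(u-110)-420)*40/250)/4))
        pr=g[v0-9:v0+10,u];r=np.arange(v0-9,v0+10)
        up=cv2.resize(pr.reshape(-1,1),(1,len(pr)*20),interpolation=cv2.INTER_CUBIC)[:,0];ru=(np.arange(len(up))+.5)/20-.5+r[0]
        m=up>150
        idx=np.where(m)[0]
        seg=np.split(idx,np.where(np.diff(idx)>1)[0]+1)
        seg=[s for s in seg if len(s)>20]
        if len(seg)!=2: continue
        P.append((u,(ru[seg[0][-1]]+ru[seg[1][0]])/2)); Q.append((u,(ru[seg[0][0]]+ru[seg[1][-1]])/2,ru[seg[1][0]]-ru[seg[0][-1]],ru[seg[1][-1]]-ru[seg[0][0]]))
    return P,Q
P,Q=slotfit(list(range(216,230))+list(range(252,276)))
P=np.array(P);Q=np.array(Q);print(len(P),"widths px",Q[:,2:].mean(0))
for A in(P,Q[:,:2]):
    W=np.array([ray("top",u,v,.045) for u,v in A]);k=np.polyfit(W[:,1],W[:,0],1);r=W[:,0]-np.polyval(k,W[:,1])
    print("slot line x=k0*y+k1",k,"std",r.std(), "yaw",-np.arctan(k[0]))
def blob(lo,hi,roi,z):
    m=np.zeros(g.shape,np.uint8);x0,y0,x1,y1=roi;m[y0:y1,x0:x1]=cv2.inRange(hsv,lo,hi)[y0:y1,x0:x1]
    m=cv2.morphologyEx(m,cv2.MORPH_CLOSE,np.ones((5,5)))
    c=max(cv2.findContours(m,0,2)[0],key=cv2.contourArea)
    w=np.array([ray("top",u,v,z)[:2] for u,v in c[:,0]]).astype(np.float32)
    b=cv2.minAreaRect(w*1000);print(b,cv2.boxPoints(b).round().tolist());return b
print("teal");blob((80,100,40),(100,255,255),(220,150,260,200),.075)
print("block");blob((12,60,120),(35,255,255),(112,190,155,220),.028)
print("cream");blob((15,15,110),(40,110,255),(175,145,208,192),.08)
print("gray");blob((85,10,80),(125,90,255),(274,160,305,208),.08)
```

```text
cam [0.35352541 0.01411209 1.33741478]
38 widths px [ 2.84605263 13.83157895]
slot line x=k0*y+k1 [0.14233851 0.57372421] std 0.00019107526076112463 yaw -0.14138875617922428
slot line x=k0*y+k1 [0.14448288 0.57333863] std 0.00029003730771111916 yaw -0.1434899106163858
teal
((576.9845581054688, 49.02076721191406), (66.32079315185547, 112.72612762451172), 84.69692993164062) [[518.0, 21.0], [630.0, 11.0], [636.0, 77.0], [524.0, 87.0]]
block
((480.6754455566406, 414.7781677246094), (101.03572082519531, 148.9706573486328), 1.748213291168213) [[428.0, 488.0], [432.0, 339.0], [533.0, 342.0], [529.0, 491.0]]
cream
((604.0398559570312, 210.3692626953125), (75.45523071289062, 123.02545928955078), 82.19437408447266) [[538.0, 181.0], [660.0, 165.0], [670.0, 239.0], [548.0, 256.0]]
gray
((555.748291015625, -119.23959350585938), (70.88314056396484, 124.32049560546875), 81.34619903564453) [[489.0, -145.0], [612.0, -164.0], [623.0, -94.0], [500.0, -75.0]]
```

Run:
```python
from h import *
t=cv2.imread("pics/top0raw.png");hsv=cv2.cvtColor(t,cv2.COLOR_BGR2HSV)
print(hsv[200,120],hsv[200,135],hsv[195,125],hsv[213,120],hsv[190,112])
m=np.zeros(t.shape[:2],np.uint8);m[188:222,112:156]=(t[188:222,112:156].min(2)>0)&(t[188:222,112:156,1]>125)
m=cv2.morphologyEx(m*255,cv2.MORPH_CLOSE,np.ones((7,7)))
c=max(cv2.findContours(m,0,2)[0],key=cv2.contourArea)
w=np.array([ray("top",u,v,.028)[:2] for u,v in c[:,0]]).astype(np.float32)*1000
b=cv2.minAreaRect(w);print(b,cv2.boxPoints(b).round().tolist())
# wing in top crop and in scene
for q in [(95,270),(110,273)]: print(q, ray("top",110+q[0]/4,135+q[1]/4,.10)[:2], ray("top",110+q[0]/4,135+q[1]/4,.034)[:2])
s=cv2.imread("pics/scene0raw.png")
c=np.hstack([cv2.resize(t[185:225,110:155],(400,356),interpolation=cv2.INTER_CUBIC),cv2.resize(s[150:200,342:392],(356,356),interpolation=cv2.INTER_CUBIC)])
cv2.imwrite("pics/crop2.png",c)
```

```text
[ 21  93 232] [ 17  36 184] [ 11 120 100] [ 24  75 250] [ 11 133 140]
((477.7907409667969, 416.98175048828125), (62.32152557373047, 117.6622543334961), 7.2674689292907715) [[439.0, 471.0], [454.0, 355.0], [516.0, 363.0], [501.0, 479.0]]
(95, 270) [0.48011484 0.39054332] [0.48686674 0.41062103]
(110, 273) [0.47801482 0.37814482] [0.48465471 0.39756123]
```

View pics/crop2.png

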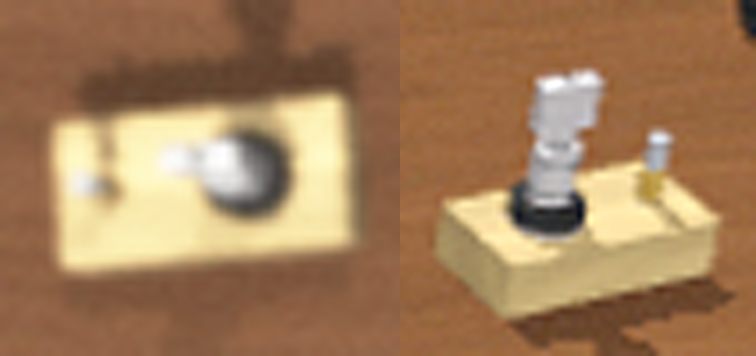

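The crop shows the post with its wing above the black foot at (245,175) and the coupler at (85,185). The scene half shows the wing at (570,100). I'll refine the post's position from both views and plan the approach.

```bash
cat >> h.py <<'E'
def state():
    o=manip.get_obs();x,y,_,_=o["ee_rot"];q=o["ee_rot"]
    from scipy.spatial.transform import Rotation as Ro
    M=Ro.from_quat(q).as_matrix();ang=np.arctan2(M[1,1],M[0,1])
    return o,M,ang
def rows(target,ang,n,frm=None):
    """target TCP xyz (m), ang = world angle of tool y; straight, n rows"""
    o,M,a0=state();p=np.array(o["position"]) if frm is None else np.array(frm)
    s=-(ang-a0);d=(np.array(target)-p)*1000/n;out=[]
    for i in range(n):
        a=a0-s*i/n;ty=np.array([np.cos(a),np.sin(a),0]);tz=np.array([0,0,-1.]);tx=np.cross(ty,tz)
        out.append((round(float(d@tx),1),round(float(d@ty),1),round(float(d@tz),1),round(s/n,3)))
    print("pos",p.round(4),"ang",a0.round(4),"clock",o["clock"],"tilt",M[:,2].round(4))
    for r in out:print(r)
E
python3 - <<'E'
from h import *
s=cv2.imread("pics/scene0raw.png")
print("foot top-view",ray("top",137.6,204.7,.038))
for x,y in((.480,.397),(.484,.397),(.484,.392)):
    print(x,y,[proj("scene",(x,y,z)).round(1).tolist() for z in(.1,.088,.034)],[proj("top",(x,y,z)).round(1).tolist() for z in(.1,.034)])
print("scene foot",ray("scene",342+148/7.12,150+207/7.12,.036),"wing",ray("scene",342+169/7.12,150+105/7.12,.088))
rows((.482,.397,.33),.125,10)
E
```

```text
foot top-view [0.47925975 0.39567962 0.038     ]
0.48 0.397 [[364.6, 160.4], [364.0, 163.8], [361.3, 178.5]] [[131.8, 202.5], [137.6, 204.6]]
0.484 0.397 [[365.2, 161.1], [364.6, 164.4], [361.9, 179.1]] [[131.9, 201.3], [137.6, 203.4]]
0.484 0.392 [[363.8, 161.2], [363.2, 164.6], [360.5, 179.3]] [[133.4, 201.3], [139.1, 203.5]]
scene foot [0.48746382 0.39806972 0.036     ] wing [0.48677847 0.3994775  0.088     ]
pos [0.2118 0.588  0.4047] ang 1.225 clock 1.2 tilt [-0.e+00  1.e-04 -1.e+00]
(-31.9, -8.8, 7.5, np.float64(0.11))
(-32.7, -5.3, 7.5, np.float64(0.11))
(-33.0, -1.6, 7.5, np.float64(0.11))
(-33.0, 2.0, 7.5, np.float64(0.11))
(-32.6, 5.6, 7.5, np.float64(0.11))
(-31.8, 9.2, 7.5, np.float64(0.11))
(-30.6, 12.6, 7.5, np.float64(0.11))
(-29.0, 15.9, 7.5, np.float64(0.11))
(-27.1, 19.0, 7.5, np.float64(0.11))
(-24.9, 21.8, 7.5, np.float64(0.11))
```

Request:
arm_command --plan '[{"dp": [-31.9,-8.8,7.5],"spin": 0.11},{"dp": [-32.7,-5.3,7.5],"spin": 0.11},{"dp": [-33,-1.6,7.5],"spin": 0.11},{"dp": [-33,2,7.5],"spin": 0.11},{"dp": [-32.6,5.6,7.5],"spin": 0.11}]' --grip -1 --newtons 40

```text
clock: 1.7
position: [0.3479, 0.4916, 0.3671]
ee_rot: [0.435, 0.9, 0.0, 0.0]
ft_force: [0.5, 0.2, 0.1]
grip_width: 1.002
grasp_force: 0.0
```

Request:
arm_command --plan '[{"dp": [-31.8,9.2,7.5],"spin": 0.11},{"dp": [-30.6,12.6,7.5],"spin": 0.11},{"dp": [-29,15.9,7.5],"spin": 0.11},{"dp": [-27.1,19,7.5],"spin": 0.11},{"dp": [-24.9,21.8,7.5],"spin": 0.11}]'

```text
clock: 2.2
position: [0.483, 0.3963, 0.3296]
ee_rot: [0.663, 0.748, 0.0, -0.0]
ft_force: [-0.1, -0.8, -0.5]
grip_width: 0.999
grasp_force: 0.0
```

Request:
arm_command --plan '[{"dp": [0,0,0]},{"dp": [0,0,0]}]'

```text
invalid input at $.plan[0]: expected keys dp, spin
```

Run:
```python
from h import *
rows((.482,.397,.252),.125,4)
s=viewer.camera("scene");t=viewer.camera("top");cv2.imwrite("pics/s3.png",s);cv2.imwrite("pics/t3.png",t)
o,M,a=state();g=o["position"]+.155*M[:,2];print(g,proj("scene",g),proj("top",g))
```

```text
pos [0.483  0.3963 0.3296] ang 0.1206 clock 2.2 tilt [ 3.e-04  4.e-04 -1.e+00]
(0.2, -0.2, 19.4, np.float64(-0.001))
(0.2, -0.2, 19.4, np.float64(-0.001))
(0.2, -0.2, 19.4, np.float64(-0.001))
(0.2, -0.2, 19.4, np.float64(-0.001))
[0.48596714 0.39228222 0.17369063] [368.05142532 140.28889943] [126.21682907 197.95266989]
```

Request:
arm_command --plan '[{"dp": [0,0,0],"spin": 0},{"dp": [0,0,0],"spin": 0},{"dp": [0,0,0],"spin": 0}]'

```text
clock: 2.6
position: [0.4811, 0.3982, 0.33]
ee_rot: [0.661, 0.751, 0.0, -0.0]
ft_force: [0.0, 0.4, -1.1]
grip_width: 0.999
grasp_force: 0.0
```

Run:
```python
from h import *
s=viewer.camera("scene");t=viewer.camera("top")
rows((.482,.397,.252),.125,4)
c=np.hstack([cv2.resize(t[165:225,100:160],(400,400),interpolation=cv2.INTER_CUBIC),cv2.resize(s[120:200,332:412],(400,400),interpolation=cv2.INTER_CUBIC)])
cv2.imwrite("pics/crop3.png",c)
```

```text
pos [0.4813 0.3979 0.33  ] ang 0.1268 clock 2.7 tilt [ 0.e+00  6.e-04 -1.e+00]
(-0.2, 0.1, 19.5, np.float64(0.0))
(-0.2, 0.1, 19.5, np.float64(0.0))
(-0.2, 0.1, 19.5, np.float64(0.0))
(-0.2, 0.1, 19.5, np.float64(0.0))
```

View pics/crop3.png

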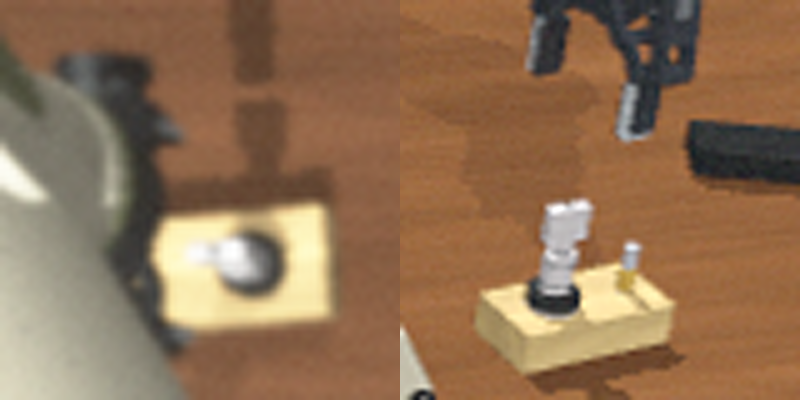

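The crop shows the open fingers at (545,65) and (632,135), straddling the line above the wing at (568,220), so the alignment is good. I'll descend and close.

Request:
arm_command --plan '[{"dp": [-0.4,0.3,20],"spin": 0},{"dp": [0,0,20],"spin": 0},{"dp": [0,0,20],"spin": 0},{"dp": [0,0,18],"spin": 0},{"dp": [0,0,0],"spin": 0}]'

```text
clock: 3.2
position: [0.4813, 0.3966, 0.2494]
ee_rot: [0.661, 0.75, -0.002, -0.0]
ft_force: [-0.2, -0.3, 0.5]
grip_width: 0.996
grasp_force: 0.0
```

Request:
arm_command --plan '[{"dp": [0,0,0],"spin": 0},{"dp": [0,0,0],"spin": 0},{"dp": [0,0,0],"spin": 0},{"dp": [0,0,0],"spin": 0},{"dp": [0,0,0],"spin": 0}]' --grip 1 --newtons 40

```text
clock: 3.7
position: [0.4825, 0.3968, 0.2522]
ee_rot: [0.662, 0.75, 0.0, -0.0]
ft_force: [-0.2, -0.1, 0.4]
grip_width: 0.145
grasp_force: 0.1
```

Request:
arm_command --plan '[{"dp": [0,0,0],"spin": 0},{"dp": [0,0,0],"spin": 0},{"dp": [0,0,0],"spin": 0},{"dp": [0,0,0],"spin": 0},{"dp": [0,0,0],"spin": 0}]'

```text
clock: 4.2
position: [0.4825, 0.3968, 0.2521]
ee_rot: [0.662, 0.75, 0.0, -0.0]
ft_force: [-0.0, -0.6, 5.2]
grip_width: 0.103
grasp_force: 44.2
```

Request:
arm_command --plan '[{"dp": [0,0,-10],"spin": 0},{"dp": [0,0,-20],"spin": 0},{"dp": [0,0,-30],"spin": 0},{"dp": [0,0,-40],"spin": 0},{"dp": [0,0,-10],"spin": 0}]'

```text
clock: 4.7
position: [0.4831, 0.397, 0.3667]
ee_rot: [0.662, 0.75, 0.003, 0.0]
ft_force: [0.1, 0.6, -1.1]
grip_width: 0.109
grasp_force: 43.3
```

Request:
arm_command --plan '[{"dp": [0,0,0],"spin": 0},{"dp": [0,0,0],"spin": 0},{"dp": [0,0,0],"spin": 0}]'

```text
clock: 5.0
position: [0.482, 0.3965, 0.3599]
ee_rot: [0.662, 0.75, -0.001, -0.0]
ft_force: [-0.4, 0.5, -0.9]
grip_width: 0.103
grasp_force: 43.3
```

Run:
```python
from h import *
print(manip.get_obs()["ft_force"],manip.get_obs()["grip_width"])
rows((.5695,-.0287,.36),-.142,15)
```

```text
[-0.35802177  0.50084498 -0.90335232] 0.10274693206412658
pos [0.482  0.3965 0.3599] ang 0.1251 clock 5.0 tilt [-0.002 -0.002 -1.   ]
(-28.9, 2.2, -0.0, np.float64(0.018))
(-28.8, 2.8, -0.0, np.float64(0.018))
(-28.8, 3.3, -0.0, np.float64(0.018))
(-28.7, 3.8, -0.0, np.float64(0.018))
(-28.6, 4.3, -0.0, np.float64(0.018))
(-28.5, 4.8, -0.0, np.float64(0.018))
(-28.5, 5.3, -0.0, np.float64(0.018))
(-28.4, 5.8, -0.0, np.float64(0.018))
(-28.2, 6.3, -0.0, np.float64(0.018))
(-28.1, 6.8, -0.0, np.float64(0.018))
(-28.0, 7.3, -0.0, np.float64(0.018))
(-27.9, 7.8, -0.0, np.float64(0.018))
(-27.7, 8.3, -0.0, np.float64(0.018))
(-27.6, 8.8, -0.0, np.float64(0.018))
(-27.4, 9.3, -0.0, np.float64(0.018))
```

Request:
arm_command --plan '[{"dp": [-28.9,2.2,0],"spin": 0.018},{"dp": [-28.8,2.8,0],"spin": 0.018},{"dp": [-28.8,3.3,0],"spin": 0.018},{"dp": [-28.7,3.8,0],"spin": 0.018},{"dp": [-28.6,4.3,0],"spin": 0.018}]'

```text
clock: 5.5
position: [0.5118, 0.2527, 0.3613]
ee_rot: [0.695, 0.719, -0.0, -0.0]
ft_force: [0.0, -0.1, -0.1]
grip_width: 0.108
grasp_force: 43.3
```

Request:
arm_command --plan '[{"dp": [-28.5,4.8,0],"spin": 0.018},{"dp": [-28.5,5.3,0],"spin": 0.018},{"dp": [-28.4,5.8,0],"spin": 0.018},{"dp": [-28.2,6.3,0],"spin": 0.018},{"dp": [-28.1,6.8,0],"spin": 0.018}]'

```text
clock: 6.0
position: [0.5405, 0.1107, 0.3617]
ee_rot: [0.727, 0.687, 0.0, -0.0]
ft_force: [0.0, -0.1, -1.6]
grip_width: 0.108
grasp_force: 43.3
```

Request:
arm_command --plan '[{"dp": [-28,7.3,0],"spin": 0.018},{"dp": [-27.9,7.8,0],"spin": 0.018},{"dp": [-27.7,8.3,0],"spin": 0.018},{"dp": [-27.6,8.8,0],"spin": 0.018},{"dp": [-27.4,9.3,0],"spin": 0.018}]'

```text
clock: 6.5
position: [0.5689, -0.0311, 0.3617]
ee_rot: [0.757, 0.653, 0.0, -0.0]
ft_force: [-0.1, 0.1, -1.0]
grip_width: 0.108
grasp_force: 43.3
```

Request:
arm_command --plan '[{"dp": [0,0,0],"spin": 0},{"dp": [0,0,0],"spin": 0},{"dp": [0,0,0],"spin": 0},{"dp": [0,0,0],"spin": 0}]'

```text
clock: 6.9
position: [0.569, -0.0279, 0.3616]
ee_rot: [0.756, 0.655, 0.0, -0.0]
ft_force: [0.8, 0.7, -1.4]
grip_width: 0.106
grasp_force: 43.3
```

Run:
```python
from h import *
s=viewer.camera("scene");t=viewer.camera("top")
cv2.imwrite("pics/s4.png",s);cv2.imwrite("pics/t4.png",t)
rows((.5695,-.0287,.29),-.142,3)
o,M,a=state();print(o["joint_pos"].round(2),[proj(c,o["position"]+M[:,2]*.23).round(1) for c in("scene","top")])
c=np.hstack([cv2.resize(t[135:225,190:290],(400,360),interpolation=cv2.INTER_CUBIC),cv2.resize(s[150:240,195:295],(400,360),interpolation=cv2.INTER_CUBIC)])
cv2.imwrite("pics/crop4.png",c)
```

```text
pos [ 0.5691 -0.028   0.3617] ang -0.1437 clock 7.0 tilt [-0.e+00  3.e-04 -1.e+00]
(-0.2, 0.2, 23.9, np.float64(-0.001))
(-0.2, 0.2, 23.9, np.float64(-0.001))
(-0.2, 0.2, 23.9, np.float64(-0.001))
[-0.48  0.25  0.52  1.7  -0.13  1.23 -0.06] [array([240.4, 182.7]), array([262.4, 178. ])]
```

View pics/crop4.png

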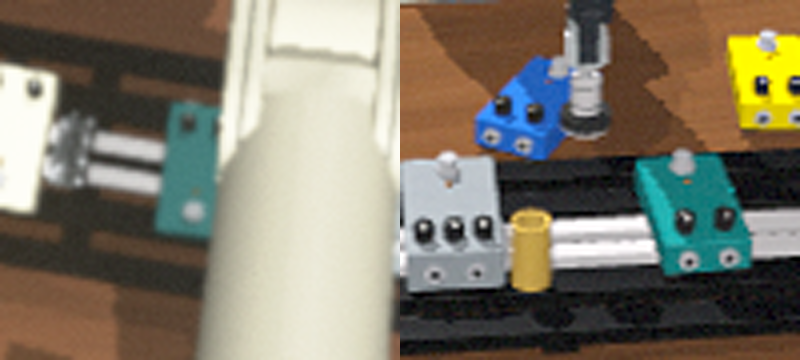

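The crop shows the post held upright at (587,100), with the head's lower end near (587,135). It hangs above the free slot stretch between the slide at (530,245) and the teal pedal at (690,215). The arm hides the top view, so I'll go down and feel for the slot.

Request:
arm_command --plan '[{"dp": [-0.3,0.3,24],"spin": 0},{"dp": [0,0,24],"spin": 0},{"dp": [0,0,20],"spin": 0},{"dp": [0,0,10],"spin": 0},{"dp": [0,0,0],"spin": 0}]'

```text
clock: 7.5
position: [0.569, -0.0286, 0.2826]
ee_rot: [0.756, 0.654, -0.001, -0.001]
ft_force: [0.3, 0.8, -1.0]
grip_width: 0.106
grasp_force: 43.2
```

Request:
arm_command --plan '[{"dp": [0,0,0],"spin": 0},{"dp": [0,0,0],"spin": 0},{"dp": [0,0,3],"spin": 0},{"dp": [0,0,3],"spin": 0},{"dp": [0,0,0],"spin": 0}]'

```text
clock: 8.0
position: [0.5692, -0.029, 0.2774]
ee_rot: [0.756, 0.654, -0.0, -0.0]
ft_force: [0.2, 0.4, 0.1]
grip_width: 0.106
grasp_force: 43.2
```

Request:
arm_command --plan '[{"dp": [0,0,2],"spin": 0},{"dp": [0,0,2],"spin": 0},{"dp": [0,0,0],"spin": 0}]'

```text
clock: 8.3
position: [0.5694, -0.029, 0.2734]
ee_rot: [0.756, 0.654, -0.0, -0.0]
ft_force: [-0.1, -0.4, -0.7]
grip_width: 0.103
grasp_force: 43.3
```

Request:
arm_command --plan '[{"dp": [0,0,2],"spin": 0},{"dp": [0,0,1.5],"spin": 0},{"dp": [0,0,0],"spin": 0}]'

```text
clock: 8.6
position: [0.5694, -0.029, 0.27]
ee_rot: [0.756, 0.654, -0.0, -0.0]
ft_force: [0.8, -0.5, -0.8]
grip_width: 0.109
grasp_force: 43.3
```

Request:
arm_command --plan '[{"dp": [0,0,1],"spin": 0},{"dp": [0,0,0.5],"spin": 0},{"dp": [0,0,0],"spin": 0}]'

```text
clock: 8.9
position: [0.5695, -0.0291, 0.2691]
ee_rot: [0.756, 0.654, 0.0, 0.0]
ft_force: [-2.0, 0.1, 3.6]
grip_width: 0.106
grasp_force: 43.9
```

Seated: the TCP is at z 0.2691 with upward force, which matches the foot on the rail with the head in the slot. I'll ease off slightly, firm the grip and slide toward the pedal.

Request:
arm_command --plan '[{"dp": [0,0,-0.4],"spin": 0},{"dp": [0,0,0],"spin": 0},{"dp": [-4,0,0],"spin": 0},{"dp": [-6,0,0],"spin": 0},{"dp": [-6,0,0],"spin": 0}]' --newtons 100

```text
clock: 9.4
position: [0.5671, -0.0453, 0.2693]
ee_rot: [0.756, 0.654, 0.0, 0.0]
ft_force: [1.1, 1.1, 3.1]
grip_width: 0.089
grasp_force: 100.6
```

Request:
arm_command --plan '[{"dp": [-4,0,0],"spin": 0},{"dp": [-3,0,0],"spin": 0},{"dp": [-3,0,0],"spin": 0},{"dp": [0,0,0],"spin": 0}]'

```text
clock: 9.8
position: [0.5657, -0.0553, 0.2693]
ee_rot: [0.757, 0.654, 0.0, 0.0]
ft_force: [0.7, -0.1, 5.8]
grip_width: 0.093
grasp_force: 100.7
```

Those moves went −y because tool +x is board +y. Nothing was touched, so I'll reverse.

Request:
arm_command --plan '[{"dp": [5,0,0],"spin": 0},{"dp": [8,0,0],"spin": 0},{"dp": [8,0,0],"spin": 0},{"dp": [8,0,0],"spin": 0},{"dp": [6,0,0],"spin": 0}]'

```text
clock: 10.3
position: [0.5707, -0.0205, 0.2692]
ee_rot: [0.757, 0.654, -0.0, 0.001]
ft_force: [-0.3, -3.6, 6.1]
grip_width: 0.088
grasp_force: 100.9
```

Request:
arm_command --plan '[{"dp": [4,0,0],"spin": 0},{"dp": [4,0,0],"spin": 0},{"dp": [3,0,0],"spin": 0},{"dp": [0,0,0],"spin": 0}]'

```text
clock: 10.7
position: [0.5724, -0.0096, 0.2693]
ee_rot: [0.756, 0.654, -0.0, 0.0]
ft_force: [1.3, -0.6, 5.6]
grip_width: 0.088
grasp_force: 100.9
```

Request:
arm_command --plan '[{"dp": [3,0,0],"spin": 0},{"dp": [3,0,0],"spin": 0},{"dp": [3,0,0],"spin": 0},{"dp": [0,0,0],"spin": 0}]'

```text
clock: 11.1
position: [0.5737, -0.0008, 0.2692]
ee_rot: [0.757, 0.654, -0.0, 0.0]
ft_force: [0.2, -1.2, 6.4]
grip_width: 0.09
grasp_force: 100.9
```

Request:
arm_command --plan '[{"dp": [3,0,0],"spin": 0},{"dp": [3,0,0],"spin": 0},{"dp": [3,0,0],"spin": 0},{"dp": [0,0,0],"spin": 0}]'

```text
clock: 11.5
position: [0.5749, 0.0077, 0.2692]
ee_rot: [0.757, 0.654, -0.001, 0.001]
ft_force: [-0.2, -3.0, 5.7]
grip_width: 0.095
grasp_force: 100.9
```

Run:
```python
from h import *
s=viewer.camera("scene");o,M,a=state();print(o["position"],a,M[:,2],o["ft_force"],o["torque"])
d=o["position"][:2]-np.array([.580,.0456]);print("post board y",d@[.1414,.99],"line dev mm",1000*(o["position"][0]-.5736-.1430*o["position"][1]))
cv2.imwrite("pics/crop5.png",cv2.resize(s[150:240,195:335],(800,514),interpolation=cv2.INTER_CUBIC))
```

```text
[0.57491699 0.00765719 0.26922308] -0.14563634952126703 [ 1.43308279e-04 -1.56218710e-03 -9.99998770e-01] [ 0.20429494 -2.81793261  5.82551195] [-0.70454281  0.10346965  0.04371702]
post board y -0.03828212340801169 line dev mm 0.2220128705079569
```

View pics/crop5.png

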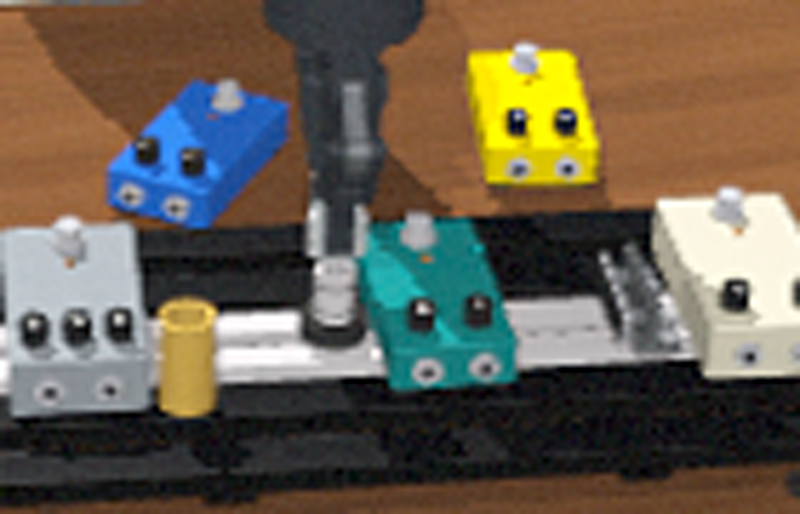

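The crop shows the post upright at (335,300), foot on the rail and touching the teal pedal's −y side, with a clear gap from the pedal's right edge (515,330) to the sprung stop at (620,290). I'll push on.

Request:
arm_command --plan '[{"dp": [5,0,0],"spin": 0},{"dp": [5,0,0],"spin": 0},{"dp": [5,0,0],"spin": 0},{"dp": [5,0,0],"spin": 0},{"dp": [5,0,0],"spin": 0}]'

```text
clock: 12.05
position: [0.5786, 0.032, 0.2692]
ee_rot: [0.757, 0.654, -0.001, 0.001]
ft_force: [-0.7, -5.0, 5.6]
grip_width: 0.091
grasp_force: 100.9
```

Run:
```python
from h import *
s=viewer.camera("scene");t=viewer.camera("top");o,M,a=state();print(o["position"],a,o["ft_force"],o["torque"])
c=np.vstack([cv2.resize(s[170:225,260:340],(560,385),interpolation=cv2.INTER_CUBIC),cv2.resize(t[150:180,180:260],(560,210),interpolation=cv2.INTER_CUBIC)])
cv2.imwrite("pics/crop6.png",c)
for u in(211,213,215):
  w=ray("top",u,172,.06)[:2]; print(u,(w-[.580,.0456])@[.1414,.99])
```

```text
[0.57862463 0.03283634 0.26923417] -0.14514782538857166 [-0.32490826 -2.0711089   6.20079072] [-0.41376547  0.10001914 -0.01100622]
211 0.10252752512510498
213 0.0957738118225202
215 0.08901890805039454
```

View pics/crop6.png

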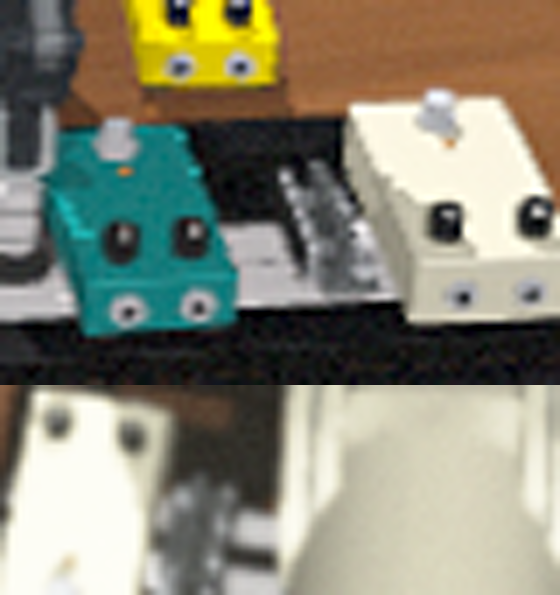

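The pedal's right edge is at (235,290) and the stop plate is at (290,230), so roughly 20 mm remains. I'll slow down.

Request:
arm_command --plan '[{"dp": [3,0,0],"spin": 0},{"dp": [3,0,0],"spin": 0},{"dp": [3,0,0],"spin": 0},{"dp": [3,0,0],"spin": 0},{"dp": [0,0,0],"spin": 0}]'

```text
clock: 12.65
position: [0.5803, 0.0443, 0.2692]
ee_rot: [0.757, 0.654, -0.001, 0.001]
ft_force: [-0.7, -3.2, 6.4]
grip_width: 0.093
grasp_force: 100.9
```

Request:
arm_command --plan '[{"dp": [1,0,0],"spin": 0},{"dp": [1,0,0],"spin": 0},{"dp": [0,0,0],"spin": 0}]'

```text
clock: 12.95
position: [0.5806, 0.0458, 0.2692]
ee_rot: [0.757, 0.654, -0.001, 0.001]
ft_force: [-1.1, -4.4, 7.1]
grip_width: 0.091
grasp_force: 100.9
```

Request:
arm_command --plan '[{"dp": [1,0,0],"spin": 0},{"dp": [1,0,0],"spin": 0},{"dp": [0,0,0],"spin": 0}]'

```text
clock: 13.25
position: [0.5809, 0.0478, 0.2692]
ee_rot: [0.757, 0.654, -0.001, 0.001]
ft_force: [-0.1, -5.1, 6.3]
grip_width: 0.092
grasp_force: 100.9
```

Request:
arm_command --plan '[{"dp": [1,0,0],"spin": 0},{"dp": [1,0,0],"spin": 0},{"dp": [0,0,0],"spin": 0}]'

```text
clock: 13.55
position: [0.5811, 0.0498, 0.2692]
ee_rot: [0.757, 0.654, -0.001, 0.001]
ft_force: [-0.5, -4.5, 6.2]
grip_width: 0.088
grasp_force: 100.9
```

Request:
arm_command --plan '[{"dp": [1,0,0],"spin": 0},{"dp": [1,0,0],"spin": 0},{"dp": [0,0,0],"spin": 0}]'

```text
clock: 13.85
position: [0.5815, 0.0518, 0.2692]
ee_rot: [0.757, 0.654, -0.001, 0.001]
ft_force: [-1.0, -4.2, 6.5]
grip_width: 0.088
grasp_force: 100.9
```

Request:
arm_command --plan '[{"dp": [1,0,0],"spin": 0},{"dp": [0.5,0,0],"spin": 0},{"dp": [0,0,0],"spin": 0}]'

```text
clock: 14.15
position: [0.5817, 0.0532, 0.2692]
ee_rot: [0.757, 0.654, -0.001, 0.001]
ft_force: [-0.4, -4.0, 6.4]
grip_width: 0.089
grasp_force: 100.9
```

Request:
arm_command --plan '[{"dp": [1,0,0],"spin": 0},{"dp": [0.5,0,0],"spin": 0},{"dp": [0,0,0],"spin": 0}]'

```text
clock: 14.45
position: [0.5819, 0.0546, 0.2692]
ee_rot: [0.757, 0.654, -0.001, 0.001]
ft_force: [-0.1, -4.2, 6.3]
grip_width: 0.095
grasp_force: 100.9
```

Request:
arm_command --plan '[{"dp": [1,0,0],"spin": 0},{"dp": [0.5,0,0],"spin": 0},{"dp": [0,0,0],"spin": 0}]'

```text
clock: 14.75
position: [0.5821, 0.0562, 0.2692]
ee_rot: [0.757, 0.654, -0.001, 0.001]
ft_force: [-0.2, -4.8, 7.5]
grip_width: 0.091
grasp_force: 100.9
```

Request:
arm_command --plan '[{"dp": [1,0,0],"spin": 0},{"dp": [0.5,0,0],"spin": 0},{"dp": [0,0,0],"spin": 0}]'

```text
clock: 15.05
position: [0.5823, 0.0576, 0.2692]
ee_rot: [0.757, 0.654, -0.001, 0.001]
ft_force: [-0.6, -4.2, 6.7]
grip_width: 0.094
grasp_force: 100.9
```

Run:
```python
from h import *
s=viewer.camera("scene");o,M,a=state();print(o["position"],a,o["ft_force"],o["torque"])
cv2.imwrite("pics/crop7.png",cv2.resize(s[170:225,260:340],(800,550),interpolation=cv2.INTER_CUBIC))
```

```text
[0.58230285 0.05758955 0.269201  ] -0.14621773760238285 [-0.21912529 -4.38108862  5.98710243] [-1.05920774  0.13509986  0.0079737 ]
```

View pics/crop7.png

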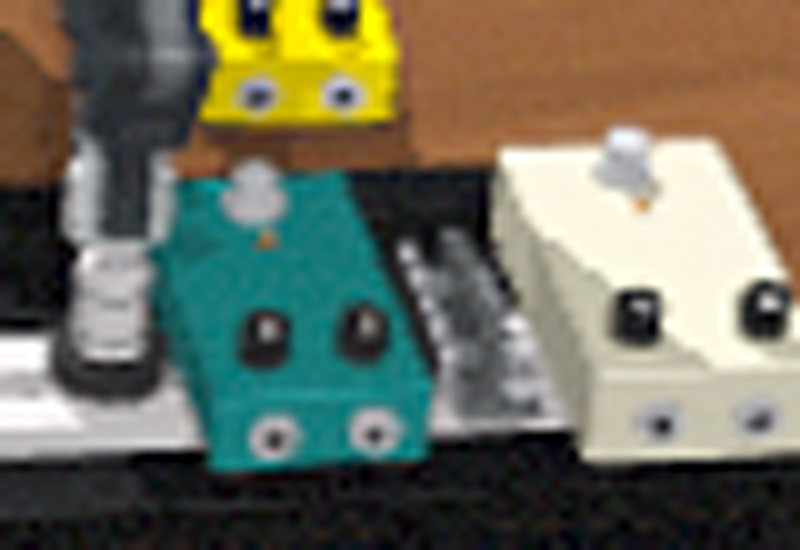

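The pedal's right edge (425,360) is now almost against the stop's black rubber face (430,330), so I'll go in fine steps.

Request:
arm_command --plan '[{"dp": [1,0,0],"spin": 0},{"dp": [0,0,0],"spin": 0},{"dp": [0,0,0],"spin": 0}]'

```text
clock: 15.4
position: [0.5825, 0.0586, 0.2692]
ee_rot: [0.757, 0.654, -0.001, 0.001]
ft_force: [-0.7, -4.6, 6.6]
grip_width: 0.091
grasp_force: 100.9
```

Request:
arm_command --plan '[{"dp": [1,0,0],"spin": 0},{"dp": [0,0,0],"spin": 0},{"dp": [0,0,0],"spin": 0}]'

```text
clock: 15.7
position: [0.5826, 0.0596, 0.2692]
ee_rot: [0.757, 0.654, -0.001, 0.001]
ft_force: [-0.3, -4.0, 5.4]
grip_width: 0.091
grasp_force: 100.9
```

Request:
arm_command --plan '[{"dp": [1,0,0],"spin": 0},{"dp": [0,0,0],"spin": 0},{"dp": [0,0,0],"spin": 0}]'

```text
clock: 16.0
position: [0.5827, 0.0606, 0.2692]
ee_rot: [0.757, 0.654, -0.001, 0.001]
ft_force: [-0.5, -3.7, 6.5]
grip_width: 0.092
grasp_force: 100.9
```

Request:
arm_command --plan '[{"dp": [1,0,0],"spin": 0},{"dp": [0,0,0],"spin": 0},{"dp": [0,0,0],"spin": 0}]'

```text
clock: 16.3
position: [0.5829, 0.0616, 0.2692]
ee_rot: [0.757, 0.654, -0.001, 0.001]
ft_force: [-1.0, -4.5, 6.8]
grip_width: 0.092
grasp_force: 100.9
```

Request:
arm_command --plan '[{"dp": [1,0,0],"spin": 0},{"dp": [0,0,0],"spin": 0},{"dp": [0,0,0],"spin": 0}]'

```text
clock: 16.6
position: [0.583, 0.0625, 0.2692]
ee_rot: [0.757, 0.654, -0.001, 0.001]
ft_force: [-0.7, -3.2, 6.3]
grip_width: 0.089
grasp_force: 100.9
```

Request:
arm_command --plan '[{"dp": [1,0,0],"spin": 0},{"dp": [0,0,0],"spin": 0},{"dp": [0,0,0],"spin": 0}]'

```text
clock: 16.9
position: [0.5832, 0.0632, 0.2692]
ee_rot: [0.757, 0.653, -0.001, 0.001]
ft_force: [-0.5, -4.9, 6.9]
grip_width: 0.089
grasp_force: 101.0
```

Request:
arm_command --plan '[{"dp": [1,0,0],"spin": 0},{"dp": [0,0,0],"spin": 0},{"dp": [0,0,0],"spin": 0}]'

```text
clock: 17.2
position: [0.5833, 0.0638, 0.2691]
ee_rot: [0.757, 0.653, -0.001, 0.001]
ft_force: [-0.8, -7.4, 6.3]
grip_width: 0.09
grasp_force: 101.0
```

Request:
arm_command --plan '[{"dp": [1,0,0],"spin": 0},{"dp": [0,0,0],"spin": 0},{"dp": [0,0,0],"spin": 0}]'

```text
clock: 17.5
position: [0.5834, 0.0644, 0.2691]
ee_rot: [0.757, 0.653, -0.001, 0.001]
ft_force: [-1.4, -6.8, 7.3]
grip_width: 0.09
grasp_force: 101.0
```

Request:
arm_command --plan '[{"dp": [1,0,0],"spin": 0},{"dp": [0,0,0],"spin": 0},{"dp": [0,0,0],"spin": 0}]'

```text
clock: 17.8
position: [0.5835, 0.0652, 0.2691]
ee_rot: [0.757, 0.653, -0.002, 0.001]
ft_force: [-1.4, -9.0, 7.1]
grip_width: 0.089
grasp_force: 101.1
```

Request:
arm_command --plan '[{"dp": [1,0,0],"spin": 0},{"dp": [0,0,0],"spin": 0},{"dp": [0,0,0],"spin": 0}]'

```text
clock: 18.1
position: [0.5836, 0.0659, 0.269]
ee_rot: [0.757, 0.653, -0.002, 0.001]
ft_force: [-1.8, -10.7, 7.1]
grip_width: 0.091
grasp_force: 101.1
```

Run:
```python
from h import *
F=[]
for i in range(5):
    viewer.camera("scene");o,M,a=state();F.append(np.r_[o["ft_force"],o["torque"]])
print(o["position"],a,M[:,2],np.mean(F,0).round(2),np.std(F,0).round(2),o["clock"])
```

```text
[0.58358242 0.06591263 0.26901385] -0.14761599052836055 [-8.91921781e-04 -4.20733900e-03 -9.99990751e-01] [-1.57 -9.41  6.76 -2.38  0.48 -0.01] [0.26 0.59 0.37 0.02 0.02 0.02] 18.35
```

Request:
arm_command --plan '[{"dp": [1,0,0],"spin": 0},{"dp": [0.6,0,0],"spin": 0},{"dp": [0,0,0],"spin": 0},{"dp": [0,0,0],"spin": 0}]'

```text
clock: 18.75
position: [0.5838, 0.067, 0.2689]
ee_rot: [0.757, 0.653, -0.002, 0.001]
ft_force: [-2.3, -9.9, 8.2]
grip_width: 0.087
grasp_force: 101.1
```

Run:
```python
from h import *
F=[]
for i in range(5):
    viewer.camera("scene");o,M,a=state();F.append(np.r_[o["ft_force"],o["torque"]])
print(o["position"],a,M[:,2],np.mean(F,0).round(2),np.std(F,0).round(2),o["clock"])
```

```text
[0.58378211 0.06696408 0.26895022] -0.14814603977009896 [-0.00114552 -0.00493591 -0.99998716] [ -2.02 -11.03   6.93  -2.82   0.53   0.02] [0.36 0.39 0.44 0.04 0.02 0.03] 19.0
```

Request:
arm_command --plan '[{"dp": [0.5,0,1],"spin": 0},{"dp": [0,0,1.5],"spin": 0},{"dp": [0,0,1.5],"spin": 0},{"dp": [0,0,1.5],"spin": 0},{"dp": [0,0,0],"spin": 0}]'

```text
clock: 19.5
position: [0.5839, 0.0671, 0.2639]
ee_rot: [0.758, 0.653, -0.002, 0.002]
ft_force: [-4.6, -11.7, 12.7]
grip_width: 0.091
grasp_force: 102.1
```

Request:
arm_command --plan '[{"dp": [0,0,1.2],"spin": 0},{"dp": [0,0,0],"spin": 0},{"dp": [0,0,0],"spin": 0}]'

```text
clock: 19.8
position: [0.5839, 0.0671, 0.2629]
ee_rot: [0.758, 0.653, -0.002, 0.002]
ft_force: [-4.7, -12.6, 14.6]
grip_width: 0.093
grasp_force: 102.2
```

Run:
```python
from h import *
F=[]
for i in range(3):
    viewer.camera("scene");o,M,a=state();F.append(np.r_[o["ft_force"],o["torque"]])
print(o["position"],a,M[:,2],np.mean(F,0).round(2),o["clock"],o["joint_pos"].round(2))
```

```text
[0.5839434  0.0670407  0.26295268] -0.14856224902129744 [-9.35243891e-04 -4.96638329e-03 -9.99987230e-01] [-4.680e+00 -1.290e+01  1.388e+01 -3.080e+00  1.230e+00 -1.000e-02] 19.95 [-0.57  0.39  0.46  1.75 -0.19  1.05 -0.19]
```

The wing is pressed 6.35 mm, so the head is clear under the lips. I'll ease the side load slightly and make the quarter turn.

Request:
arm_command --plan '[{"dp": [0,-0.5,0],"spin": 0},{"dp": [0,0,0],"spin": 0.07},{"dp": [0,0,0],"spin": 0.14},{"dp": [0,0,0],"spin": 0.14},{"dp": [0,0,0],"spin": 0.14}]'

```text
clock: 20.45
position: [0.5835, 0.0672, 0.2631]
ee_rot: [0.895, 0.447, -0.001, 0.002]
ft_force: [-4.7, -12.3, 12.5]
grip_width: 0.086
grasp_force: 102.2
```

Request:
arm_command --plan '[{"dp": [0,0,0],"spin": 0.14},{"dp": [0,0,0],"spin": 0.14},{"dp": [0,0,0],"spin": 0.14},{"dp": [0,0,0],"spin": 0.14},{"dp": [0,0,0],"spin": 0.14}]'

```text
clock: 20.95
position: [0.5834, 0.0676, 0.263]
ee_rot: [0.994, 0.113, -0.001, 0.002]
ft_force: [-5.8, -10.8, 14.5]
grip_width: 0.09
grasp_force: 102.2
```

Request:
arm_command --plan '[{"dp": [0,0,0],"spin": 0.14},{"dp": [0,0,0],"spin": 0.14},{"dp": [0,0,0],"spin": 0.1},{"dp": [0,0,0],"spin": 0},{"dp": [0,0,0],"spin": 0}]'

```text
clock: 21.45
position: [0.5834, 0.0679, 0.263]
ee_rot: [0.997, -0.074, -0.0, 0.002]
ft_force: [-5.1, -10.3, 13.5]
grip_width: 0.09
grasp_force: 102.2
```

Run:
```python
from h import *
F=[]
for i in range(3):
    viewer.camera("scene");o,M,a=state();F.append(np.r_[o["ft_force"],o["torque"]])
print(o["position"],a,"want",-.143-np.pi/2,M[:,2],np.mean(F,0).round(2),o["clock"],o["joint_pos"].round(2))
```

```text
[0.58343941 0.06793448 0.26304266] -1.7178711645666955 want -1.7137963267948966 [-5.20311814e-04 -3.92831247e-03 -9.99992149e-01] [-4.41 -9.43 13.66 -2.37  1.12 -0.04] 21.6 [-0.81  0.46  0.77  1.76 -0.35  1.07 -1.63]
```

Request:
arm_command --plan '[{"dp": [0,0,-0.8],"spin": 0},{"dp": [0,0,-0.8],"spin": 0},{"dp": [0,0,-0.8],"spin": 0},{"dp": [0,0,0],"spin": 0},{"dp": [0,0,0],"spin": 0}]'

```text
clock: 22.1
position: [0.5834, 0.068, 0.2652]
ee_rot: [0.997, -0.073, -0.0, 0.002]
ft_force: [-4.0, -9.5, 10.3]
grip_width: 0.095
grasp_force: 101.6
```

Run:
```python
from h import *
F=[]
for i in range(3):
    viewer.camera("scene");o,M,a=state();F.append(np.r_[o["ft_force"],o["torque"]])
print(o["position"],a,M[:,2],np.mean(F,0).round(2),o["clock"])
```

```text
[0.58340312 0.06799524 0.26519214] -1.717862712570044 [-5.54537321e-04 -3.98561963e-03 -9.99991904e-01] [-3.59 -9.38 11.81 -2.35  0.84 -0.  ] 22.25
```

Request:
arm_command --plan '[{"dp": [0,0,-0.4],"spin": 0},{"dp": [0,0,-0.4],"spin": 0},{"dp": [0,0,0],"spin": 0},{"dp": [0,0,0],"spin": 0}]'

```text
clock: 22.65
position: [0.5833, 0.0681, 0.2653]
ee_rot: [0.997, -0.073, -0.0, 0.002]
ft_force: [-1.0, -10.2, 4.9]
grip_width: 0.093
grasp_force: 100.7
```

Request:
arm_command --plan '[{"dp": [0,0,-0.4],"spin": 0},{"dp": [0,0,0],"spin": 0},{"dp": [0,0,0],"spin": 0}]'

```text
clock: 22.95
position: [0.5832, 0.0681, 0.2653]
ee_rot: [0.997, -0.073, -0.0, 0.002]
ft_force: [0.7, -9.7, 0.3]
grip_width: 0.088
grasp_force: 100.2
```

The head is locked: z is held at 0.2653 (exactly 4 mm pressed) and Fz has dropped to zero. I'll ease off the sideways push gradually and watch whether the post stays.

Request:
arm_command --plan '[{"dp": [0,0.5,0],"spin": 0},{"dp": [0,0.5,0],"spin": 0},{"dp": [0,0,0],"spin": 0},{"dp": [0,0,0],"spin": 0}]'

```text
clock: 23.35
position: [0.5831, 0.0677, 0.2654]
ee_rot: [0.997, -0.073, -0.0, 0.002]
ft_force: [0.1, -8.4, -1.1]
grip_width: 0.089
grasp_force: 100.2
```

Request:
arm_command --plan '[{"dp": [0,0.5,0],"spin": 0},{"dp": [0,0.5,0],"spin": 0},{"dp": [0,0,0],"spin": 0},{"dp": [0,0,0],"spin": 0}]'

```text
clock: 23.75
position: [0.583, 0.0674, 0.2654]
ee_rot: [0.997, -0.073, -0.0, 0.002]
ft_force: [0.8, -4.4, -1.7]
grip_width: 0.092
grasp_force: 100.0
```

Run:
```python
from h import *
F=[]
for i in range(3):
    viewer.camera("scene");o,M,a=state();F.append(np.r_[o["ft_force"],o["torque"]])
print(o["position"],a,M[:,2],np.mean(F,0).round(2),o["clock"])
```

```text
[0.58303149 0.06741587 0.26536029] -1.7164885857983798 [-5.63894212e-04 -3.03973282e-03 -9.99995221e-01] [ 1.39 -5.16 -1.52 -1.2  -0.45 -0.03] 23.9
```

Request:
arm_command --plan '[{"dp": [0,0.6,0.2],"spin": 0},{"dp": [0,0.7,0],"spin": 0},{"dp": [0,0,0],"spin": 0},{"dp": [0,0,0],"spin": 0}]'

```text
clock: 24.3
position: [0.5829, 0.067, 0.2654]
ee_rot: [0.997, -0.072, -0.0, 0.001]
ft_force: [3.5, -5.1, -2.9]
grip_width: 0.092
grasp_force: 99.7
```

Run:
```python
from h import *
F=[]
for i in range(3):
    viewer.camera("scene");o,M,a=state();F.append(np.r_[o["ft_force"],o["torque"]])
print(o["position"],a,M[:,2],np.mean(F,0).round(2),o["clock"])
```

```text
[0.58295076 0.06703599 0.26542621] -1.7156689753078505 [-1.08738772e-04 -1.42157186e-03 -9.99998984e-01] [ 2.59 -4.89 -2.3  -1.27 -0.68 -0.02] 24.45
```

Request:
arm_command --plan '[{"dp": [0,0,0],"spin": 0},{"dp": [0,0,0],"spin": 0},{"dp": [0,0,0],"spin": 0},{"dp": [0,0,0],"spin": 0},{"dp": [0,0,0],"spin": 0}]' --grip -0.2 --newtons 20

```text
clock: 24.95
position: [0.583, 0.068, 0.2658]
ee_rot: [0.997, -0.072, -0.0, -0.0]
ft_force: [0.5, 0.3, -0.3]
grip_width: 0.599
grasp_force: 0.0
```

Request:
arm_command --plan '[{"dp": [0,0,-5],"spin": 0},{"dp": [0,0,-15],"spin": 0},{"dp": [0,0,-30],"spin": 0},{"dp": [0,0,-40],"spin": 0},{"dp": [0,0,-40],"spin": 0}]'

```text
clock: 25.45
position: [0.5828, 0.0674, 0.3984]
ee_rot: [0.997, -0.072, 0.0, -0.0]
ft_force: [0.1, 0.3, 0.4]
grip_width: 0.599
grasp_force: 0.0
```

Run:
```python
from h import *
s=viewer.camera("scene");t=viewer.camera("top");o,M,a=state();print(o["position"],o["ft_force"],o["clock"])
rows((.40,.30,.45),a,10)
cv2.imwrite("pics/crop8.png",cv2.resize(s[160:230,240:340],(800,560),interpolation=cv2.INTER_CUBIC))
```

```text
[0.58417792 0.06689627 0.40241849] [-0.04797109 -0.73439731  0.93459625] 25.55
pos [0.5842 0.0669 0.4024] ang -1.7158 clock 25.55 tilt [ 0.0087  0.0027 -1.    ]
(-21.6, -20.4, -4.8, np.float64(-0.0))
(-21.6, -20.4, -4.8, np.float64(-0.0))
(-21.6, -20.4, -4.8, np.float64(-0.0))
(-21.6, -20.4, -4.8, np.float64(-0.0))
(-21.6, -20.4, -4.8, np.float64(-0.0))
(-21.6, -20.4, -4.8, np.float64(-0.0))
(-21.6, -20.4, -4.8, np.float64(-0.0))
(-21.6, -20.4, -4.8, np.float64(-0.0))
(-21.6, -20.4, -4.8, np.float64(-0.0))
(-21.6, -20.4, -4.8, np.float64(-0.0))
```

View pics/crop8.png

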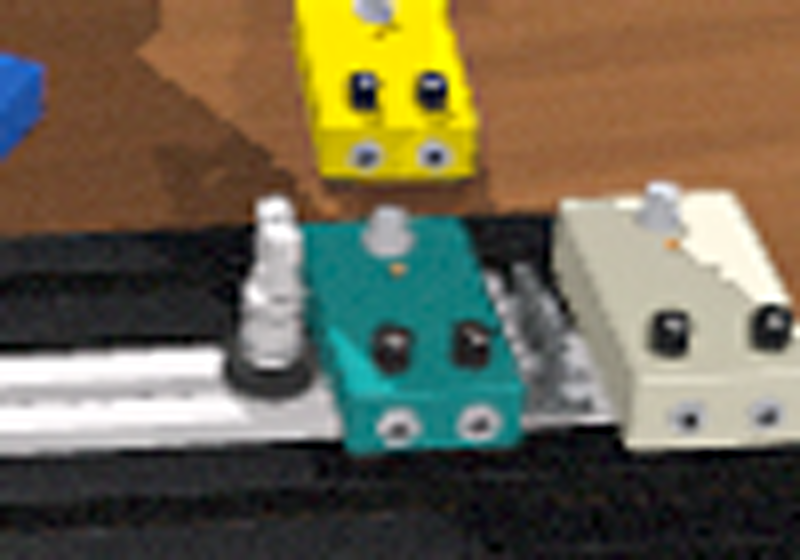

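The crop shows the gripper away and the post standing upright at (270,300). Its wing is across the slot, its foot is against the teal pedal, and the pedal is against the stop at (500,310). As a check, I'll compare with crop7 (taken about 5.6 mm before contact) to estimate how far the stop is squeezed.

Run:
```python
from h import *
s=[viewer.camera("scene").astype(np.float32) for _ in range(4)];s=np.mean(s,0)
B=cv2.resize(s[170:225,260:340],(800,550),interpolation=cv2.INTER_CUBIC)
A=cv2.imread("pics/crop7.png").astype(np.float32)
for (x0,y0,x1,y1) in ((225,360,440,465),(235,300,400,460),(350,390,440,470)):
    r=cv2.matchTemplate(B,A[y0:y1,x0:x1],cv2.TM_CCOEFF_NORMED);_,m,_,l=cv2.minMaxLoc(r)
    print(m,(l[0]-x0)/10,(l[1]-y0)/10)
# cream pedal control
x0,y0,x1,y1=580,360,780,460;r=cv2.matchTemplate(B,A[y0:y1,x0:x1],cv2.TM_CCOEFF_NORMED);_,m,_,l=cv2.minMaxLoc(r);print("ctl",m,(l[0]-x0)/10,(l[1]-y0)/10)
d=np.array([.1414,.99,0]);P=np.array([.63,.115,.055]);print("px per 10mm",proj("scene",P+.01*d)-proj("scene",P),proj("scene",P))
```

```text
0.8748462796211243 2.4 -0.2
0.9369272589683533 2.5 -0.3
0.9399297833442688 2.4 -0.1
ctl 0.973814845085144 0.0 0.0
px per 10mm [ 3.5161909  -0.18371924] [295.0313906  211.25469238]
```

Run:
```python
from h import *
print(manip.hand_in())
```

```text
the job is handed in; nothing more can be done
None
```

The tremolo pedal is clamped against the end stop with the post locked across the slot, and the job is handed in at about 26 s. I estimate the spring is squeezed about 1.9 mm of its 5 mm (±0.4 mm), a bit under half; it isn't measured exactly. No bystander was touched as far as the forces and pictures show.

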